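# Set up the spindle sander

### The job

Get the sanding corner ready: hang every pair of ear defenders standing on the bench over the wooden rail by its headband, cups one on each side, and fit the sanding drum on the sander's spindle, turning it until it drops fully home over the drive tongue. Only when all of that is done, slide the guard fully off the jog button, press the button all the way down for a moment, let go, and slide the guard back shut over it. Leave the hand plane, chisel and glue jar where they are.

Things in the scene. Friction and masses are not known exactly. Their poses are not given: they have to be found in the camera images.
- drum: sanding drum, upright brown cylinder 60 across, 72 tall, with a steel bar grip on top (44 along own x, 12 along own y, 28 tall; its top 100 above the origin), 0.35 kg, starts standing on the bench. Origin: centre of its underside, z up. Underneath: a cross slot 18 wide, 25 deep, right across along own x (parallel to the bar grip), and a central 18 x 18 bore 66 deep. Either way round fits
- sander: low grey cast table 260 (own x) x 360 (own y) x 30 fixed on the bench; origin: centre of its underside, z up. The control box, 170 (x) x 90 (y) x 50 tall, stands on it 115 to -y of the origin, the spindle 60 to +y
- spindle (a point): spindle axis at the sander's table top. A round post 15 across, 60 tall (its last 12 pointed) rises here, crossed by a steel tongue 40 long, 11 thick, 20 tall, fixed. Its angle varies and is not given: look from above, or turn the drum on the post under light pressure; it fits within 0.13 rad. Drum origin: 20 above this point resting on the tongue, level with it when home
- guard (a joint): sliding guard over the jog button, m: about 0 = shut (button covered), 0.05 = fully open; it slides along the sander's -x (towards the robot), with about 1.5 N of friction, and stays where it is left
- guard_fin (a point): top centre of the guard's upright fin, the grip: 10 thick (sander's x), 36 wide (sander's y), 26 tall above the guard's plate (56 x 58, 4 thick, its underside 13 above the control box's top); axes as the sander's
- jog (a joint): jog button, m: 0 = up, 0.006 = fully down (about 5 N); springs back
- jog_top (a point): centre of the round button's top, 34 across, on the control box; 10 above the box's top when up; axes as the sander's, z up. The shut guard covers it
- ears1: ear defenders (one of the three pairs may be absent; all are alike), standing on their two cups: 134 long (own x, cup to cup) x 70 wide (y) x 152 tall, 0.25 kg. Origin: centre of the cups' underside, z up. Grip: the level crown pad of the band at x = 0, 44 long (x), 26 wide (y), from 130 to 152 above the origin. Cups 74 tall, 70 clear between them
- ears2: as ears1. Beside the crown pad the band slopes down both ways, so a bar under the middle settles there. Grip the pad across its width with the fingertips no lower than about 133 above the origin, so that they clear the rail when it is hung
- ears3: as ears1, same size and shape
- rail_mid (a point): middle of the hanging bar's section, 152 above the bench: fixed level wooden batten 24 wide (own x), 16 tall, along own y, 388 clear between its posts (175 tall); z up. Ear defenders hang with their own x along this x, either way round, the crown pad resting on the batten; hung, their origin is 122 below this point. Leave about 110 along the bar between pairs
- plane: hand plane lying on the bench beyond the sander, 160 x 56 x 70, bystander; origin: centre of its sole
- chisel: wood chisel with a round wooden handle, lying near the robot, 260 long (own x) x 28, bystander; origin near the middle of its length, at bench level
- gluejar: glue jar 70 across, 100 tall, standing on the bench, bystander; origin: centre of its base

How it is judged (in metres and radians):
On the way, in this order (a step that is already met when the one before it is completed fails the run):
1. every pair of ear defenders hangs on the rail and the drum is fully home on the spindle (horizontal distance between drum and spindle below 0.006 m and z of drum in the frame of spindle between -0.005 and 0.005 m and angle between drum's own z axis and vertical below 0.08 rad and linear speed of drum below 0.03 m/s and x of ears1 in the frame of rail_mid between -0.035 and 0.035 m and y of ears1 in the frame of rail_mid between -0.18 and 0.18 m and z of ears1 in the frame of rail_mid between -0.135 and -0.105 m and angle between each of ears1, ears2, ears3's own z axis and vertical below 0.3 rad and linear speed of each of ears1, ears2, ears3 below 0.3 m/s and x of ears2 in the frame of rail_mid between -0.035 and 0.035 m and y of ears2 in the frame of rail_mid between -0.18 and 0.18 m and z of ears2 in the frame of rail_mid between -0.135 and -0.105 m and x of ears3 in the frame of rail_mid between -0.035 and 0.035 m and y of ears3 in the frame of rail_mid between -0.18 and 0.18 m and z of ears3 in the frame of rail_mid between -0.135 and -0.105 m), for 0.2 s.
2. the guard is slid off the jog button (at least 40 mm) (value of joint guard above 0.04 m), for 0.2 s.
3. the jog button is pressed down (at least 4.5 mm) (value of joint jog above 0.0045 m), for 0.1 s.
4. the button is up and the guard is shut again (within 7 mm) (value of joint guard below 0.007 m and value of joint jog below 0.0015 m), for 0.2 s.
At the end, for the whole second after the job is handed in: Every pair of ear defenders hangs over the rail between the posts, at most swaying (under 0.3 m/s) (within 35 mm of centred, 15 mm of height, 0.3 rad of upright); drum at rest on the spindle within 6 mm of its axis and 5 mm of fully home; guard shut within 7 mm, button up (all of step 1 and all of step 4); the robot touches nothing.
It fails at once if the hand plane is moved more than 30 mm (distance of plane from where it was at the start of the episode above 0.03 m).
It fails at once if the chisel is moved more than 30 mm (distance of chisel from where it was at the start of the episode above 0.03 m).
It fails at once if the glue jar is moved more than 30 mm (distance of gluejar from where it was at the start of the episode above 0.03 m).
Of ears1, ears2, ears3 only 2 to 3 are there at a start; the rules pass over those that are not, and their reading is None.
At some moment in a run one of drum, ears1, ears2, ears3 may be knocked a few centimetres aside while the robot is not near it.
It also fails if it takes over 210 s, if anything falls off the work surface, if the arm or the gripper's body presses on something with over 40 N, if the wrist force passes 120 N, or if a joint passes its speed limit or range.

### The arm

A 6-joint arm with a two-finger parallel gripper is mounted at the origin on the work surface. World frame = base frame: x ahead of the robot, y to its left, z up, the work surface at z = 0. Lengths are in m, angles in degrees, forces in N, time in s.
With the tool pointing down it reaches from about 0.325 to 0.775 m from the base axis. Payload 5.5 kg.
Tool frame: the origin (TCP) lies at the centre of the arm's flange, where the gripper is bolted on; the fingertips stand 182 mm ahead of it and the grasp point (between the pads) lies 163 mm ahead of it; z points along the fingers, y is the line along which they close (so a half turn about z gives the same grasp; the last joint's range is limited). The gripper opens to 88 mm and grips with 3 to 60 N. Pads are 20 mm wide; open, the fingers measure 115 mm over their backs; the gripper's body (75 mm by 178 mm) begins 61 mm behind the grasp point.
Start: joints at [69.803, 5.22, 70.514, -0, 104.267, -3.249], TCP at [0.175, 0.574, 0.405] pointing down, gripper open.
Joint ranges: [-164.24, 164.24], [-49.07, 125.15], [9.68, 141.18], [-86.29, 266.29], [3.28, 154.24], [-151.56, 151.56]. Speed limits (degrees/s): [147.25, 147.25, 172.46, 180, 180, 180].

### API

Orientations are given as [roll, pitch, yaw] about the fixed x, y, z axes, in that order (R = Rz(yaw) Ry(pitch) Rx(roll)).
In Python, from station import r, viewer, hand_in gives the robot as it stands (r), with the cameras (viewer) and the job as plain functions. Calls block until the motion is done:
- r.reach(position, orientation): joint-space move of the TCP to a pose.
- r.servo_line(position, rotation=None, speed=0.15): straight line of the TCP; rotation=None keeps the orientation; speed is the mean speed in m/s.
- r.move_joints(angles): joint-space move.
- r.let_go() and r.grab(squeeze=None): open the fingers fully, or close them until they stop; squeeze is the grip in N (None keeps the last).
- r.wait(seconds).
- r.inverse_kinematics(position, orientation): joint angles nearest the present ones, or None.
- r.sense(): the state.
- viewer.snapshot(name): name is "scene" or "top" or "wrist"; returns a dict with "frame" (384x512x3 uint8, red, green, blue), "fx", "fy", "cx", "cy" (pixels), "R" (3x3) and "t" (3): a world point X has camera coordinates R X + t. Camera axes: x right, y down, z forward; pixel columns grow to the right and rows downward; lengths in m; the calibration is good to about 2 mm. A picture is of the moment at which its call begins. There is no depth.
A pose or a line that the arm cannot do raises r.IKError and nothing moves.
- hand_in(): hands the job in; it is judged then, once.
The state is a dict: "clock": time; "joints": joint angles; "joint_vel": joint speeds; "joint_torque": joint torques, N m; "tcp_pos": TCP position; "orientation": TCP orientation; "contact_force": force on the tool from outside, world axes, zero at the start; "torque": the same for the moment, N m; "opening": finger opening in m; "gripper_force": force on a finger pad.
Only numpy, scipy, OpenCV 4.12 (cv2) and the standard library are available. Lean on these libraries where they do the work, as an engineer would, in place of code of your own. Each camera call takes 0.05 s, during which the arm holds its last target. There are 200 camera calls.

## Working session

There is one attempt and no reset: what is moved stays moved. The work goes in short steps, each a Python script; the robot and the scene stay as the last script left them, time stands still between calls to the robot, and variables do not carry over. Pictures are saved under pics/ and viewed, at most 14 in all, crops included, and the job is handed in when it is done.

```bash
ls; mkdir -p pics
python3 - <<'E'
from station import r, viewer, hand_in
import cv2,numpy as np
for n in("scene","top","wrist"):
    s=viewer.snapshot(n); cv2.imwrite(f"pics/{n}0.png",s["frame"][:,:,::-1]); np.savez(f"pics/{n}0.npz",**s)
    C=-np.array(s["R"]).T@np.array(s["t"]); print(n,s["fx"],s["cx"],s["cy"],C.round(3),np.array(s["R"]).round(3).tolist())
print(r.sense())
E
```

```text
pics
station.py
scene 398.58684534297777 248.9024814314716 194.0300335216055 [1.281 0.503 0.863] [[-0.549, 0.836, 0.006], [0.526, 0.351, -0.775], [-0.65, -0.422, -0.633]]
top 497.4772633796667 266.3022655816883 191.96368933725074 [0.211 0.02  1.588] [[-0.023, -1.0, 0.002], [-0.982, 0.022, -0.188], [0.188, -0.007, -0.982]]
wrist 312.38951774465454 255.28022269390303 195.43393078647296 [0.111 0.593 0.382] [[0.291, 0.957, -0.001], [0.928, -0.282, 0.243], [0.232, -0.072, -0.97]]
{'clock': 0.15, 'joints': array([ 6.98030549e+01,  5.25371083e+00,  7.05632387e+01,  9.14433918e-04,
        1.04267041e+02, -3.24868152e+00]), 'joint_vel': array([ 0.00143938, -0.1285019 , -0.08020655, -0.02665109,  0.04390217,
        0.02635742]), 'joint_torque': array([ 1.57369053e-03, -4.47045135e+01, -4.06906378e+01,  6.98596286e-02,
        2.75490142e-02, -1.31340084e-04]), 'tcp_pos': array([0.17492306, 0.57399257, 0.4037886 ]), 'orientation': array([-1.79916194e+02, -5.64487289e-03,  1.63051957e+02]), 'contact_force': array([-0.12028725, -0.56818666, -0.73161238]), 'torque': array([-0.00708726,  0.0031867 , -0.00717232]), 'gripper_force': 0.0, 'opening': 0.08775099850959675}
```

View pics/top0.png

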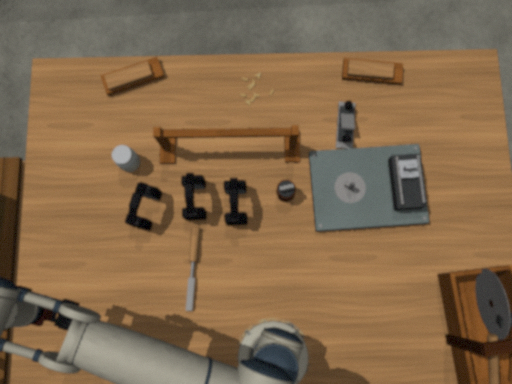

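View pics/scene0.png

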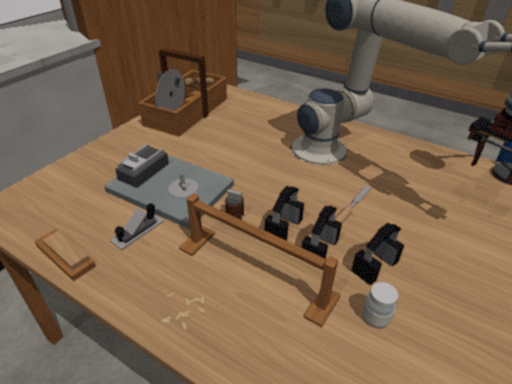

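Top view: ears at (145,207), (194,198), (235,202); drum (286,190); sander centre about (368,187); rail from (160,132) to (297,132); jar (125,157); chisel (193,268).

```bash
cat > h.py <<'E'
from station import r, viewer, hand_in
import cv2,numpy as np
def snap(n,name):
    s=viewer.snapshot(n); cv2.imwrite(f"pics/{name}.png",s["frame"][:,:,::-1]); np.savez(f"pics/{name}.npz",**s); return s
def load(name): return np.load(f"pics/{name}.npz")
def ray(s,u,v):
    d=np.array(s["R"]).T@np.array([(u-s["cx"])/s["fx"],(v-s["cy"])/s["fy"],1]); return -np.array(s["R"]).T@np.array(s["t"]),d
def onz(s,u,v,z):
    C,d=ray(s,u,v); return C+d*(z-C[2])/d[2]
def tri(*obs):
    A=[];b=[]
    for s,u,v in obs:
        C,d=ray(s,u,v); d=d/np.linalg.norm(d); P=np.eye(3)-np.outer(d,d); A.append(P); b.append(P@C)
    A=np.vstack(A);b=np.hstack(b); x,*_=np.linalg.lstsq(A,b,rcond=None); return x,np.linalg.norm(A@x-b)
def proj(s,X):
    c=np.array(s["R"])@X+np.array(s["t"]); return np.array([s["fx"]*c[0]/c[2]+s["cx"],s["fy"]*c[1]/c[2]+s["cy"]])
E
python3 - <<'E'
from h import *
s=load("top0")
for n,u,v,z in [("e1",145,207,.12),("e2",194,198,.12),("e3",235,202,.12),("drum",286,190,.1),("railL",160,132,.16),("railR",297,132,.16),("sander",368,187,.03),("spin",350,187,.06),("fin",408,173,.12),("jar",125,157,.1),("chisel",193,268,.0)]:
    print(n,onz(s,u,v,z).round(3))
for p,y in (((.45,.2),90),((.45,-.05),90),((.5,-.25),90)):
    for yaw in (0,90,180,-90):
        print(p,yaw,r.inverse_kinematics([p[0],p[1],.42],[180,0,yaw]))
E
```

```text
e1 [0.454 0.373 0.12 ]
e2 [0.478 0.226 0.12 ]
e3 [0.463 0.104 0.12 ]
drum [ 0.5   -0.051  0.1  ]
railL [0.674 0.323 0.16 ]
railR [ 0.665 -0.086  0.16 ]
sander [ 0.518 -0.317  0.03 ]
spin [ 0.513 -0.254  0.06 ]
fin [ 0.54  -0.421  0.12 ]
jar [0.615 0.443 0.1  ]
chisel [0.276 0.246 0.   ]
(0.45, 0.2) 0 [ 2.00034358e+01 -1.11243802e+01  8.47432299e+01 -2.54444375e-14
  1.06381150e+02  1.10003436e+02]
(0.45, 0.2) 90 [ 2.00034358e+01 -1.11243802e+01  8.47432299e+01 -2.54444375e-14
  1.06381150e+02  2.00034358e+01]
(0.45, 0.2) 180 [ 20.00343584 -11.12438023  84.74322994   0.         106.38115029
 -69.99656416]
(0.45, 0.2) -90 None
(0.45, -0.05) 0 [-1.06467828e+01 -1.72454293e+01  8.98712907e+01 -2.54444375e-14
  1.07374139e+02  7.93532172e+01]
(0.45, -0.05) 90 [-10.64678278 -17.24542932  89.87129067   0.         107.37413865
 -10.64678278]
(0.45, -0.05) 180 [ -10.64678278  -17.24542932   89.87129067    0.          107.37413865
 -100.64678278]
(0.45, -0.05) -90 None
(0.5, -0.25) 0 [-3.00519927e+01 -9.11677900e-01  7.52375217e+01 -2.54444375e-14
  1.05674156e+02  5.99480073e+01]
(0.5, -0.25) 90 [-30.05199266  -0.9116779   75.23752172   0.         105.67415618
 -30.05199266]
(0.5, -0.25) 180 [ -30.05199266   -0.9116779    75.23752172    0.          105.67415618
 -120.05199266]
(0.5, -0.25) -90 [-3.00519927e+01 -9.11677900e-01  7.52375217e+01 -2.54444375e-14
  1.05674156e+02  1.49948007e+02]
```

Run:
```python
from h import *
ims=[]
for i,y in enumerate((.30,.14,0.0,-.16,-.32)):
    try: r.reach([.5,y,.46],[180,0,180]); s=snap("wrist",f"w{i}"); ims.append(s["frame"][:,:,::-1])
    except r.IKError as e: print(y,e)
print(r.sense()["clock"])
cv2.imwrite("pics/m1.png",np.vstack([np.hstack([ims[0],ims[1]]),np.hstack([ims[2],ims[4]])])[::1,::1]) 
a=np.vstack([np.hstack([ims[0],ims[1]]),np.hstack([ims[2],ims[4]])])
cv2.imwrite("pics/m1.png",cv2.resize(a,(800,600),interpolation=cv2.INTER_AREA))
```

```text
4.6417
```

View pics/m1.png

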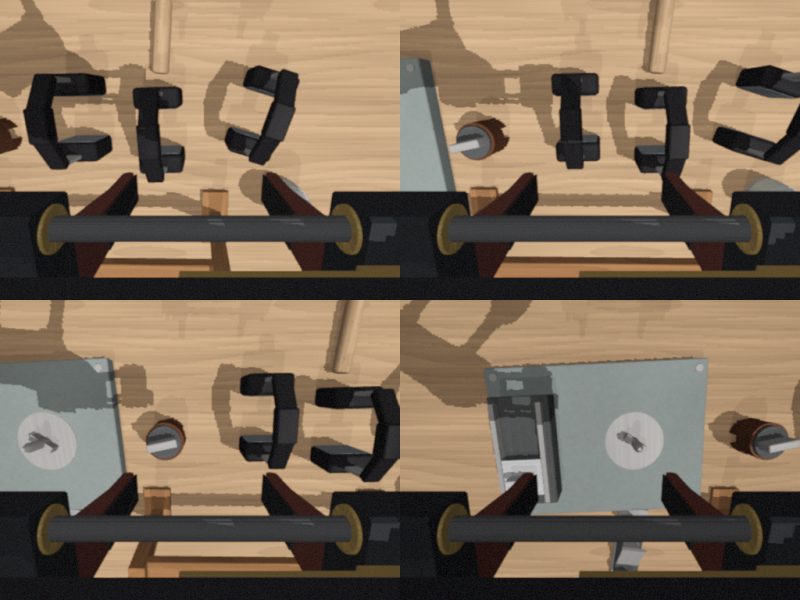

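Wrist views show three ears, the drum with its bar, the spindle with the tongue, and the guarded box. Next: rail views and zoomed crops.

Run:
```python
from h import *
ims=[]
for i,p in enumerate(((.69,.20,.44),(.69,.06,.44),(.5,-.40,.40),(.56,-.2,.36))):
    for x in (0,.02,.04,.06):
        try: r.reach([p[0]-x,p[1],p[2]],[180,0,180]); s=snap("wrist",f"v{i}"); ims.append(s["frame"][:,:,::-1]); break
        except r.IKError as e: print(p,x,e)
print(r.sense()["clock"])
a=np.vstack([np.hstack(ims[:2]),np.hstack(ims[2:])])
cv2.imwrite("pics/m2.png",cv2.resize(a,(800,600),interpolation=cv2.INTER_AREA))
```

```text
10.1333
```

View pics/m2.png

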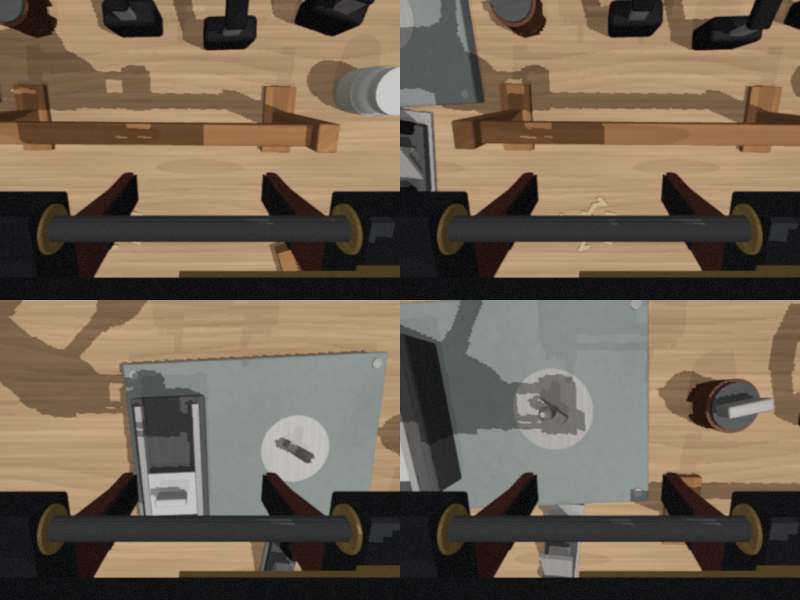

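Run:
```python
import cv2,numpy as np
g=lambda n:cv2.imread(f"pics/{n}.png")
z=lambda n,u0,u1,v0,v1,w,h:cv2.resize(g(n)[v0:v1,u0:u1],(w,h),interpolation=cv2.INTER_CUBIC)
a=np.vstack([z("v0",0,400,110,210,800,200),z("v1",56,456,110,210,800,200),
 np.hstack([z("v2",160,260,210,280,200,140)*0+z("v2",170,270,205,265,266,160)[:,:200*0+266],z("v2",330,410,140,188,267,160),z("v3",400,500,90,150,267,160)])])
cv2.imwrite("pics/c1.png",a);print(a.shape)
```

```text
Traceback (most recent call last):
ValueError: operands could not be broadcast together with shapes (140,200,3) (160,266,3)
```

Run:
```python
import cv2,numpy as np
g=lambda n:cv2.imread(f"pics/{n}.png")
z=lambda n,u0,u1,v0,v1,w,h:cv2.resize(g(n)[v0:v1,u0:u1],(w,h),interpolation=cv2.INTER_CUBIC)
a=np.vstack([z("v0",0,400,110,210,800,200),z("v1",56,456,110,210,800,200),
 np.hstack([z("v2",170,270,205,280,266,200),z("v2",330,430,150,225,267,200),z("v3",380,480,90,165,267,200)])])
cv2.imwrite("pics/c1.png",a);print(a.shape)
```

```text
(600, 800, 3)
```

View pics/c1.png

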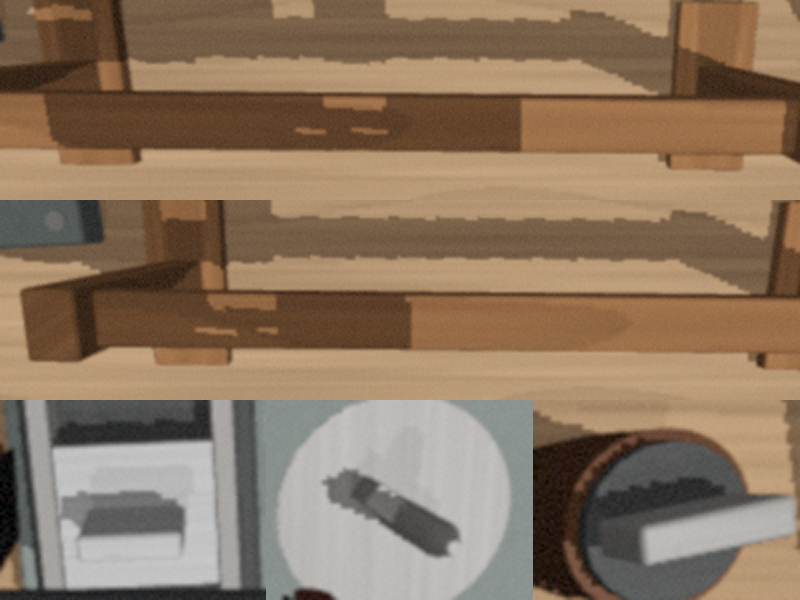

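Run:
```python
from h import *
v0,v1,v2,v3=[load(f"v{i}") for i in range(4)]
for s,pts in((v0,[(50,158),(250,159),(385,160),(100,185),(375,186.5),(392,172)]),(v1,[(156,157),(446,158),(171,184),(441,186),(104,172)])):
    print([onz(s,u,v,.16)[:2].round(4).tolist() for u,v in pts])
d2=((395-266)/2.67+330,(510-400)/2.67+150); d3=(552/800*0+ (553-400)*1.28,(410-300)*1.28)
sp=onz(v2,*d2,.03); print("spindle",sp, onz(v3,*d3,.03))
f=onz(v2,170+130/2.66,205+130/2.66,.12); print("fin",f)
dr=onz(v3,380+(665-533)/2.67,90+(535-400)/2.67,.072); print("drum",dr)
ims=[]
for n,p,z in (("o0",sp,.36),("o1",f,.42),("o2",dr,.42)):
    r.reach([p[0]+.066,p[1],z],[180,0,180]); s=snap("wrist",n); ims.append(cv2.resize(s["frame"][40:200,190:320,::-1],(266*3//3,327),interpolation=cv2.INTER_CUBIC))
print(r.sense()["clock"])
a=cv2.resize(np.hstack(ims),(798,327*1)); cv2.imwrite("pics/c2.png",a)
```

```text
[[0.6565, 0.028], [0.6576, 0.1941], [0.6586, 0.3064], [0.6795, 0.0667], [0.6811, 0.3002], [0.6687, 0.3133]]
[[0.6555, -0.0232], [0.6567, 0.2176], [0.6784, -0.0123], [0.6805, 0.2168], [0.668, -0.0678]]
spindle [ 0.51665388 -0.25792404  0.03      ] [ 0.51608334 -0.2591458   0.03      ]
fin [ 0.55341174 -0.43175571  0.12      ]
drum [ 0.51278177 -0.05388706  0.072     ]
12.8333
```

View pics/c2.png

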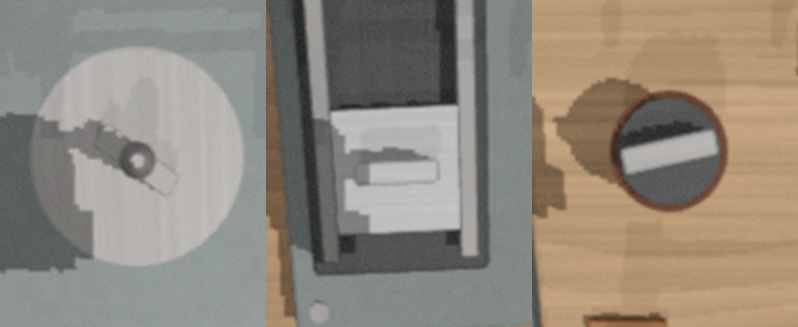

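```bash
cat > fit.py <<'E'
from h import *
from scipy.optimize import minimize
def box(x0,x1,y0,y1,z0,z1): return np.array([[x,y,z] for x in(x0,x1) for y in(y0,y1) for z in(z0,z1)])
PARTS=[]
for sg in(-1,1):
    a=sorted((sg*.035,sg*.067)); PARTS.append(box(*a,-.035,.035,0,.074))
    PARTS.append(np.vstack([[[sg*.022,y,z] for y in(-.013,.013) for z in(.13,.152)],[[sg*x,y,.074] for y in(-.013,.013) for x in(.045,.060)]]))
PARTS.append(box(-.022,.022,-.013,.013,.13,.152))
def sil(s,p):
    c,sn=np.cos(p[2]),np.sin(p[2]); Rz=np.array([[c,-sn,0],[sn,c,0],[0,0,1]]); m=np.zeros((384*2,512*2),np.uint8)
    for P in PARTS:
        W=P@Rz.T+[p[0],p[1],p[3] if len(p)>3 else 0]; q=np.array([proj(s,w) for w in W])*2+.5
        cv2.fillConvexPoly(m,cv2.convexHull(np.round(q*16).astype(np.int32)),255,shift=4)
    return cv2.resize(m,(512,384),interpolation=cv2.INTER_AREA)/255.
def dark(s,lim): 
    m=(s["frame"].max(2)<75).astype(float); m[lim:]=0; return m
def fit(p0,views,lim=215):
    obs=[(s,dark(s,lim)) for s in views]
    # neighbours: only count dark pixels within 25 px of the initial silhouette
    near=[cv2.dilate((sil(s,p0)>0).astype(np.uint8),np.ones((31,31))) for s,_ in obs]
    def cost(p):
        t=0
        for (s,m),k in zip(obs,near):
            a=sil(s,p); a[lim:]=0; t+=np.abs(a-m*k).sum()/max(1,a.sum())
        return t/len(obs)
    best=None
    for dy in(-.25,0,.25):
        q=np.array(p0,float); q[2]+=dy
        S=np.vstack([q]+[q+np.eye(len(q))[i]*[.012,.012,.2,.015][i] for i in range(len(q))])
        o=minimize(cost,q,method="Nelder-Mead",options=dict(initial_simplex=S,xatol=2e-4,fatol=1e-4,maxiter=250))
        if best is None or o.fun<best.fun: best=o
    return best.x,best.fun
E
python3 - <<'E'
from fit import *
W=[load(f"w{i}") for i in range(5)]
for p0,vs in(((.454,.373,-.3,0),(W[0],)),((.478,.226,0,0),(W[0],W[1])),((.463,.104,0,0),(W[0],W[1],W[2]))):
    print(*fit(p0,list(vs)+([W[1]] if p0[1]>.3 else [])), fit(p0[:3],vs))
v2=load("v2"); a=onz(v2,156,83.5,.03);b=onz(v2,493,68,.03); print("edge",a,b,np.degrees(np.arctan2(-(b-a)[0],(b-a)[1])))
o=[load(f"o{i}") for i in range(3)]
def rect(s,thr,z,win,name):
    g=s["frame"].min(2)[win[1]:win[3],win[0]:win[2]]; m=(g>thr).astype(np.uint8)
    n,l,st,_=cv2.connectedComponentsWithStats(m); k=1+np.argmax(st[1:,4]); c=np.argwhere(l==k)[:,::-1]+[win[0],win[1]]
    q=cv2.boxPoints(cv2.minAreaRect(c.astype(np.float32))); w=np.array([onz(s,*p,z)[:2] for p in q]); print(name,w.mean(0),[ (np.linalg.norm(w[i]-w[i-1]).round(4),np.degrees(np.arctan2(*(w[i]-w[i-1])[::-1])).round(1)) for i in(1,2)])
rect(o[2],130,.1,(225,80,295,150),"bar")
print("fin",onz(o[1],257,123.6,.123),"tip",onz(o[0],257.4,117.7,.09),"drum",onz(o[2],257,114.3,.072))
c=lambda s,x0,x1,y0,y1:cv2.resize(s["frame"][y0:y1,x0:x1,::-1],(400,400),interpolation=cv2.INTER_CUBIC)
cv2.imwrite("pics/c3.png",np.hstack([c(o[0],225,290,85,150),c(o[1],215,300,80,165)]))
E
```

```text
[ 4.67889271e-01  3.97456491e-01 -2.68005877e-01 -1.67725102e-05] 0.20289068416095024 (array([ 0.46696882,  0.3936715 , -0.27227391]), np.float64(0.2133779459467349))
[ 0.49349758  0.2373681   0.02788393 -0.00733179] 0.13665111896364546 (array([0.49365645, 0.23756789, 0.02759549]), np.float64(0.14831704330458942))
[ 0.47515621  0.10480076  0.01737592 -0.00061192] 0.18779115374252286 (array([0.47524785, 0.10477011, 0.01339549]), np.float64(0.18752119412810794))
edge [ 0.40012678 -0.50427896  0.03      ] [ 0.3842015  -0.15100247  0.03      ] 2.5810784714548
bar [ 0.50952172 -0.0532353 ] [(np.float64(0.0426), np.float64(102.2)), (np.float64(0.011), np.float64(14.2))]
fin [ 0.55850754 -0.42918493  0.123     ] tip [ 0.51601954 -0.25875938  0.09      ] drum [ 0.50971769 -0.05303489  0.072     ]
```

View pics/c3.png

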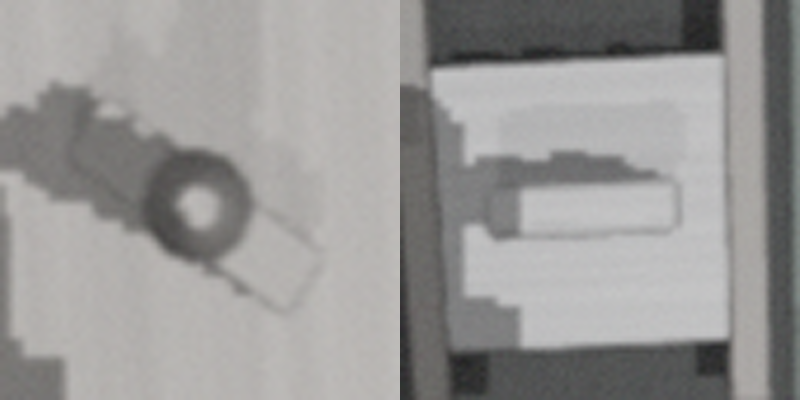

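```bash
cat > ears.py <<'E'
from fit import *
def fz(): return r.sense()["contact_force"][2]
def look(p,name):
    r.reach([p[0]+.09,p[1],.46],[180,0,180]); r.wait(.15); s=snap("wrist",name); q,c=fit(p,[s]); print(name,q.round(4),round(c,3)); return q,c
def hang(p,y):
    yaw=180+np.degrees(p[2])
    r.reach([p[0],p[1],.40],[180,0,yaw]); r.servo_line([p[0],p[1],.317],speed=.12)
    r.grab(squeeze=25); s=r.sense(); print("grip",s["opening"].round(4),s["gripper_force"],s["tcp_pos"].round(4))
    if s["opening"]<.015: raise SystemExit("missed")
    r.servo_line([p[0],p[1],.51],speed=.2)
    x=.668+.007*(y-.1)
    r.servo_line([x,y,.51],[180,0,179.6],speed=.25); r.wait(.3)
    r.servo_line([x,y,.356],speed=.15); r.wait(.2); f0=fz()
    for z in np.arange(.353,.340,-.0015):
        r.servo_line([x,y,z],speed=.03); f=fz()
        if f-f0>3: break
    print("down",z,f0,f,r.sense()["tcp_pos"].round(4)); r.let_go(); r.servo_line([x,y,.46],speed=.2); print(r.sense()["clock"])
E
python3 - <<'E'
from ears import *
o=load("o0")
g=lambda u,v:onz(o,225+u/6.154,85+v/6.154,.05)[:2]
for a,b in(((80,130),(303.5,281)),((72,155),(285,312)),((250,205),(322,250)),((322,250),(285,312))):
    d=g(*b)-g(*a); print("tongue",np.degrees(np.arctan2(d[1],d[0])),np.linalg.norm(d))
print((g(80,130)+g(303.5,281))/2)
for y in(.2325,.1225,.0125): print(r.inverse_kinematics([.668,y,.51],[180,0,180]) is not None)
q,c=look((.475,.105,.013),"e3a")
if c<.35: hang(q,.0125)
E
```

```text
tongue 56.53208393587658 0.03894700287932391
tongue 54.0817746578948 0.038310921290448906
tongue 58.65855209156873 0.012377776618921551
tongue -30.935861237357383 0.010390135845504191
[ 0.5167526  -0.25944849]
True
True
True
e3a [0.4722 0.1056 0.0265] 0.167Traceback (most recent call last):
  File "<stdin>", line 9, in <module>
  File "ears.py", line 8, in hang
    r.grab(squeeze=25); s=r.sense(); print("grip",s["opening"].round(4),s["gripper_force"],s["tcp_pos"].round(4))
                                                  ^^^^^^^^^^^^^^^^^^
AttributeError: 'float' object has no attribute 'round'
```

```bash
sed -i 's/s\["opening"\].round(4)/round(s["opening"],4)/' ears.py
python3 - <<'E'
from ears import *
hang((.4722,.1056,.0265),.0125)
snap("scene","s1")
E
```

```text
grip 0.0256 24.993212521076202 [0.4723 0.1056 0.3165]
down 0.344 -2.254752899932213 5.271858309664231 [0.6672 0.0125 0.346 ]
24.9
```

Run:
```python
from ears import *
q,c=look((.4935,.2375,.028),"e2a")
if c<.35: hang(q,.1225)
q,c=look((.468,.396,-.27),"e1a")
if c<.35: hang(q,.2325)
r.reach([.4,.0,.46],[180,0,180]); s=snap("scene","s2"); t=snap("top","t2")
a=np.hstack([s["frame"][120:360,100:450],t["frame"][90:240,100:440]][:1]); cv2.imwrite("pics/c4.png",np.vstack([cv2.resize(s["frame"][160:340,160:420,::-1],(520,360)),cv2.resize(t["frame"][110:230,110:370,::-1],(520,240))]))
```

```text
e2a [0.4921 0.2378 0.0234] 0.155
grip 0.0258 24.992982745170593 [0.4921 0.2378 0.3169]
down 0.3455 -2.024285107173435 4.943651120394251 [0.6679 0.1225 0.347 ]
35.5
e1a [ 0.4676  0.3961 -0.2997] 0.137
grip 0.0258 24.983317852020264 [0.4676 0.3961 0.317 ]
down 0.3455 -2.486518116499149 4.791951535774643 [0.6687 0.2325 0.3469]
46.425
```

View pics/c4.png

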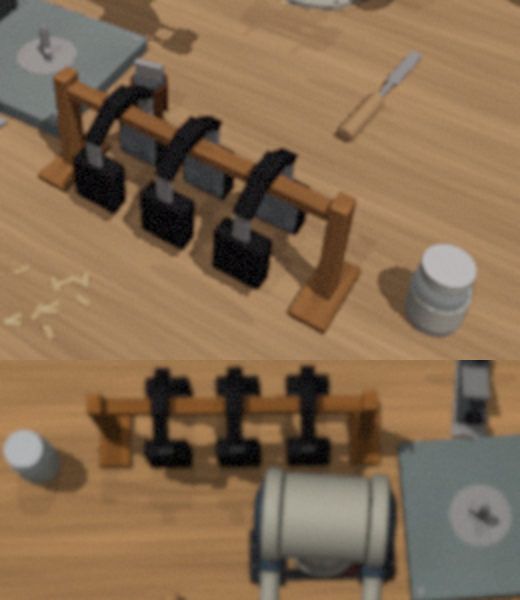

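All three hang properly. Now the drum.

```bash
cat > drum.py <<'E'
from h import *
def bar(s,z=.1):
    g=s["frame"].min(2)[80:150,225:295]; m=(g>130).astype(np.uint8)
    n,l,st,_=cv2.connectedComponentsWithStats(m); k=1+np.argmax(st[1:,4]); c=np.argwhere(l==k)[:,::-1]+[225,80]
    w=np.array([onz(s,*p,z)[:2] for p in cv2.boxPoints(cv2.minAreaRect(c.astype(np.float32)))])
    e=max((w[1]-w[0],w[2]-w[1]),key=np.linalg.norm); return w.mean(0),np.degrees(np.arctan2(e[1],e[0]))%180,np.linalg.norm(e)
E
python3 - <<'E'
from drum import *
r.reach([.576,-.0535,.42],[180,0,180]); r.wait(.15); c,a,L=bar(snap("wrist","d1")); print(c,a,L)
if abs(L-.043)>.005: raise SystemExit
r.reach([*c,.36],[180,0,a]); r.servo_line([*c,.263],speed=.1); r.grab(squeeze=40); s=r.sense(); print(s["opening"],s["gripper_force"])
r.servo_line([*c,.38],speed=.15)
sx,sy=.5162,-.259
r.servo_line([sx,sy,.38],[180,0,56],speed=.2); r.wait(.3)
print(r.sense()["tcp_pos"],r.sense()["clock"]); snap("scene","s3")
f0=r.sense()["contact_force"]
for z in np.arange(.366,.289,-.004):
    r.servo_line([sx,sy,z],speed=.04); s=r.sense(); f=s["contact_force"]-f0
    print(round(z,3),s["tcp_pos"].round(4),f.round(1))
    if f[2]>8: break
E
```

```text
[ 0.50956898 -0.0532708 ] 102.15486578798652 0.042782366966160605
0.011868334386417222 39.99974012374878
[ 0.51628394 -0.25839115  0.38024287] 54.7333
0.366 [ 0.5161 -0.259   0.3655] [ 1.1  1.7 -0.1]
0.362 [ 0.5162 -0.259   0.3617] [-0.6  1.3 -0.3]
0.358 [ 0.5162 -0.259   0.3576] [0.2 1.  0.3]
0.354 [ 0.5162 -0.259   0.3535] [-0.3  1.2  0.2]
0.35 [ 0.5161 -0.259   0.3496] [-0.2  0.7 -0.1]
0.346 [ 0.5162 -0.259   0.3456] [0.8 1.4 0.8]
0.342 [ 0.5162 -0.259   0.3415] [-0.7  1.   0.5]
0.338 [ 0.5161 -0.259   0.3375] [ 0.5  0.5 -0.2]
0.334 [ 0.5161 -0.259   0.3335] [-1.   1.   0.4]
0.33 [ 0.5161 -0.259   0.3295] [ 0.9  0.7 -0.7]
0.326 [ 0.5161 -0.259   0.3255] [-1.   0.3  0.2]
0.322 [ 0.5161 -0.259   0.3215] [0.7 1.2 0.1]
0.318 [ 0.5161 -0.259   0.3176] [0.1 0.8 0. ]
0.314 [ 0.5161 -0.259   0.3135] [0.1 1.2 1.2]
0.31 [ 0.5161 -0.2589  0.3095] [ 0.9  0.3 -0.6]
0.306 [ 0.5161 -0.259   0.3055] [-0.   0.8  0.2]
0.302 [ 0.5161 -0.259   0.3015] [-0.6  1.8  0.4]
0.298 [ 0.5161 -0.259   0.2975] [ 0.4  2.  -1.2]
0.294 [ 0.5161 -0.259   0.2935] [-0.2  1.   0.2]
0.29 [ 0.5162 -0.259   0.2928] [-3.2  2.5 10. ]
```

Run:
```python
from drum import *
r.let_go(); r.servo_line([.5162,-.259,.40],speed=.15)
r.reach([.582,-.259,.42],[180,0,180]); r.wait(.15); print(bar(snap("wrist","d2"),.13))
r.reach([.6245,-.429,.42],[180,0,180]); r.wait(.15); g=snap("wrist","g1"); t=snap("top","t3"); print(r.sense()["clock"])
s=snap("scene","s4")
cv2.imwrite("pics/c5.png",np.hstack([cv2.resize(g["frame"][60:190,190:320,::-1],(400,400)),cv2.resize(s["frame"][130:330,100:300,::-1],(400,400))]))
```

```text
(array([ 0.51399572, -0.25098696]), np.float64(1.7100153226070556), np.float64(0.05571228086810586))
65.1667
```

View pics/c5.png

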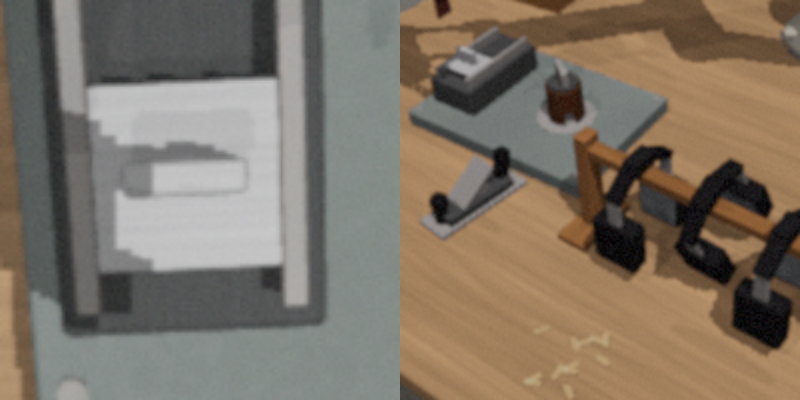

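The middle pair on the rail looks disturbed (scene crop ~(725,200)). Look closer.

Run:
```python
from drum import *
r.reach([.45,-.2,.46],[180,0,180]); r.wait(1.0); s=snap("scene","s5"); r.reach([.69,.12,.50],[180,0,180]); r.wait(.1); w=snap("wrist","r5"); d=load("d2")
cv2.imwrite("pics/c6.png",np.vstack([np.hstack([cv2.resize(s["frame"][170:340,170:400,::-1],(400,296)),cv2.resize(d["frame"][60:190,170:340,::-1],(400,296))]),cv2.resize(w["frame"][0:200,:,::-1],(800,304))]))
print(r.sense()["clock"])
```

```text
69.025
```

View pics/c6.png

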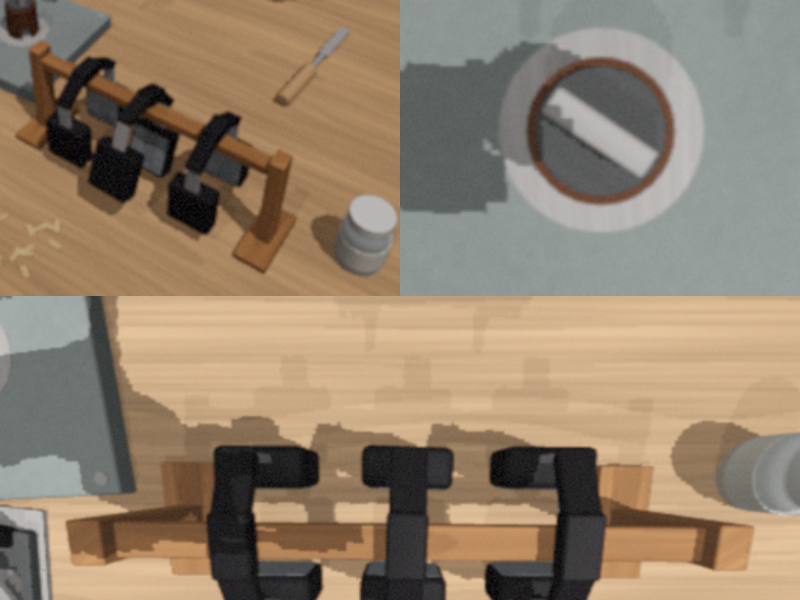

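The middle pair was only knocked into a sway and has settled straight over the rail (wrist view); the drum sits centred on the disc. Now the guard.

Run:
```python
from drum import *
f=onz(load("g1"),250.1,117.5,.123); print("fin",f,onz(load("d2"),255.4,117,.102))
f=(f[:2]+np.array([.5585,-.4292]))/2; a=np.radians(2.2); u=-np.array([np.cos(a),np.sin(a)])
r.reach([*f,.36],[180,0,92.2]); r.servo_line([*f,.287],speed=.1); r.grab(squeeze=15); s=r.sense(); print(s["opening"],s["tcp_pos"]); f0=s["contact_force"]
p=s["tcp_pos"][:2]
for d in(.01,.02,.03,.04,.045,.048,.050,.052):
    r.servo_line([*(p+u*d),.287],speed=.06); s=r.sense(); F=s["contact_force"]-f0; print(d,s["tcp_pos"].round(4),F.round(1))
    if abs(F[0])>10: break
r.wait(.3); r.let_go(); q=r.sense()["tcp_pos"]; r.servo_line([q[0],q[1],.40],speed=.15)
r.reach([f[0]+.066,f[1],.42],[180,0,180]); r.wait(.15); g=snap("wrist","g2"); s=snap("scene","s6"); print(r.sense()["clock"])
cv2.imwrite("pics/c7.png",np.hstack([cv2.resize(g["frame"][40:170,190:320,::-1],(400,400)),cv2.resize(s["frame"][170:340,190:360,::-1],(400,400))]))
```

```text
fin [ 0.55901014 -0.43194531  0.123     ] [ 0.51527543 -0.25898144  0.102     ]
0.009842729186743926 [ 0.55880015 -0.43055067  0.28700137]
0.01 [ 0.548  -0.4311  0.287 ] [-1.5  0.3  0.4]
0.02 [ 0.5381 -0.4315  0.287 ] [-2.5 -1.3  0.3]
0.03 [ 0.5282 -0.432   0.287 ] [-2.6 -3.2  1.1]
0.04 [ 0.5184 -0.4323  0.287 ] [-3.3 -3.8 -1.2]
0.045 [ 0.5137 -0.4325  0.287 ] [-2.8 -3.5  0.1]
0.048 [ 0.5109 -0.4326  0.287 ] [-1.1 -5.9 -0.6]
0.05 [ 0.5096 -0.4326  0.287 ] [ 2.7 -5.2 -1.5]
0.052 [ 0.5088 -0.4324  0.287 ] [10.  -7.8 -4.2]
79.425
```

View pics/c7.png

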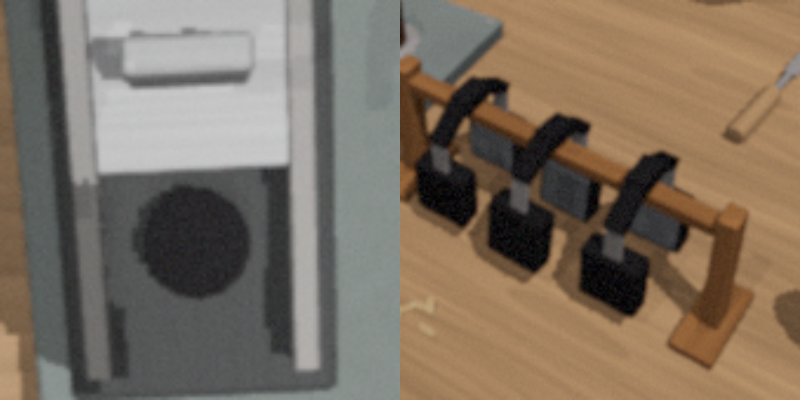

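Run:
```python
from drum import *
b=onz(load("g2"),254.3,118.6,.09)[:2]; print(b)
r.grab(squeeze=15); r.reach([*b,.32],[180,0,182.2]); r.servo_line([*b,.278],speed=.08); r.wait(.2); f0=r.sense()["contact_force"][2]
for z in np.arange(.274,.262,-.001):
    r.servo_line([*b,z],speed=.03); s=r.sense(); F=s["contact_force"][2]-f0; print(round(z,3),s["tcp_pos"][2].round(4),round(F,1))
    if F>12: break
r.wait(.3); print(r.sense()["tcp_pos"]); r.servo_line([*b,.34],speed=.1)
```

```text
[ 0.55924785 -0.43171668]
0.274 0.2736 -0.3
0.273 0.2729 -0.4
0.272 0.2723 -0.3
0.271 0.2712 1.2
0.27 0.2702 1.7
0.269 0.2692 1.9
0.268 0.2682 3.3
0.267 0.2672 3.5
0.266 0.2664 5.3
0.265 0.2663 8.1
0.264 0.2662 9.9
0.263 0.2661 13.5
[ 0.55912121 -0.43156507  0.26616764]
```

Run:
```python
from drum import *
a=np.radians(2.2); u=np.array([np.cos(a),np.sin(a)]); p=np.array([.509,-.4325])
r.let_go(); r.reach([*p,.36],[180,0,92.2]); r.servo_line([*p,.287],speed=.1); r.grab(squeeze=15); s=r.sense(); print(s["opening"],s["tcp_pos"]); f0=s["contact_force"]; p=s["tcp_pos"][:2]
for d in(.01,.02,.03,.04,.045,.048,.05,.052):
    r.servo_line([*(p+u*d),.287],speed=.06); s=r.sense(); F=s["contact_force"]-f0; print(d,s["tcp_pos"].round(4),F.round(1))
    if F[0]<-9: break
r.let_go(); q=r.sense()["tcp_pos"]; r.servo_line([q[0],q[1],.40],speed=.15)
r.reach([.6245,-.429,.42],[180,0,180]); r.wait(.15); g=snap("wrist","g3"); r.reach([.582,-.259,.42],[180,0,180]); r.wait(.1); d=snap("wrist","d3")
r.reach([.4,-.2,.46],[180,0,180]); r.wait(.5); s=snap("scene","s7"); t=snap("top","t7"); print(r.sense()["clock"])
cv2.imwrite("pics/c8.png",np.vstack([np.hstack([cv2.resize(g["frame"][60:190,190:320,::-1],(300,300)),cv2.resize(d["frame"][60:190,190:320,::-1],(300,300))]),cv2.resize(s["frame"][130:350,70:420,::-1],(600,300))]))
```

```text
0.009920228167112093 [ 0.5096202  -0.43237497  0.28703845]
0.01 [ 0.5201 -0.4319  0.287 ] [-3.9  2.2  2.7]
0.02 [ 0.5302 -0.4314  0.287 ] [-4.3  1.9  2.7]
0.03 [ 0.5403 -0.431   0.287 ] [-4.7  3.2  2.8]
0.04 [ 0.5502 -0.4306  0.287 ] [-2.8  3.8  2.6]
0.045 [ 0.555  -0.4304  0.2871] [-4.1  4.4  2.6]
0.048 [ 0.5578 -0.4303  0.287 ] [-5.1  6.1  3.3]
0.05 [ 0.5596 -0.4303  0.287 ] [-6.8  7.4  3.9]
0.052 [ 0.5607 -0.4304  0.287 ] [-12.5   8.2   5.8]
99.4667
```

View pics/c8.png

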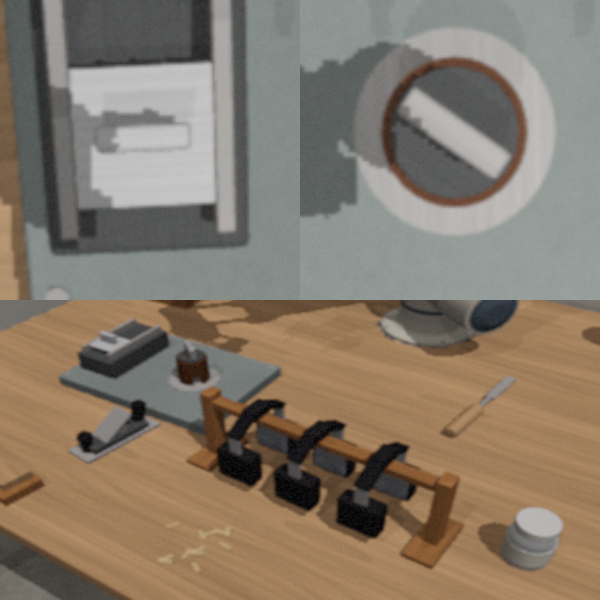

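The guard is shut (fin back at crop (142,137)), the drum is home and all three pairs hang straight.

```bash
python3 -c "
from station import r, viewer, hand_in
print(hand_in())"
```

```text
the job is handed in; nothing more can be done
None
```

The job is handed in at about 100 s: the final pictures show all three ear defenders hanging straight, the drum home and the guard shut; the jog button was pressed to its stop, and the judge returned no verdict.

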